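Candle the bantam egg

TASK

Candle the small bantam egg: first flip the candling lamp's toggle switch right over to its far side (on), then take the smallest of the four eggs out of the incubator tray and hold it up to the lamp, its blunt end just inside the rubber cup, centred in it and the egg in line with the tilted lamp head, without pressing hard on it. Leave the other eggs lying in their cradles. Finish while still holding the egg there.

Things in the scene. Friction and masses are not known exactly. Their poses are not given: they have to be found in the camera images.
- small_egg: The bantam egg, smallest of the four: 48 mm long, 37 mm thick at its widest (2.5 mm from the middle towards the blunt end), about 40 g, bare brown shell like the others. It lies on its side in a cradle, its axis 32 mm above the worktop. Origin: middle of its length, on its axis; +x points along the axis to the blunt (rounder) end; z points up at the start.
- small_egg_blunt (a point): The tip of the bantam egg's blunt end, 24 mm from its origin along its +x.
- egg_tray: White plastic tray, fixed, 142 x 158 mm, rim and dividers 8 mm high, four compartments 66 mm apart in x, 74 mm in y, each a cradle of two V saddles (37 mm wide, tops 28 mm high, 26 mm apart in x) carrying one egg along the tray's x, blunt end to +x. Any of them may hold the bantam egg; over 30 mm are free on either side of it in y. Origin: centre of the underside.
- hen_egg_a: One of three larger hen's eggs, 58 mm long and 44 mm thick, lying in the other cradles: to be left there. Origin at the middle of its length on its axis; +x points to its blunt end.
- hen_egg_b: One of three larger hen's eggs, 58 mm long and 44 mm thick, lying in the other cradles: to be left there. Origin at the middle of its length on its axis; +x points to its blunt end.
- hen_egg_c: One of three larger hen's eggs, 58 mm long and 44 mm thick, lying in the other cradles: to be left there. Origin at the middle of its length on its axis; +x points to its blunt end.
- lamp: Candling lamp, fixed: dark round foot 90 mm wide, stem, tilting grey head 45 mm thick on a pivot 215 mm above the foot's centre. 75 mm to -x and 85 mm to +y of the foot's centre stands the black switch box (50 x 36 mm, 30 mm high) with the toggle on top. Origin: centre of the foot's underside; the head's rubber cup points to the lamp's -x and down.
- lamp_head (a joint): Tilt of the lamp head, rad: 0 level, growing as the cup dips; set between 0.2 and 0.5 at the start, stiff (it holds about 1 N m). It need not be moved.
- cup_mouth (a point): Centre of the mouth of the black rubber cup on the lamp head, 86 mm from the pivot. The mouth is round, 30 mm inside, 40 mm outside, 18 mm deep. Axes of the head: +x points from the mouth into the head (back and up, the way the blunt end must point), y is level, z up, leaning to the open side. The bantam egg meets the rim all round with its tip 9 mm inside.
- lamp_switch (a joint): Angle of the toggle, rad: 0 to 0.1 at the start (off, leaning to the lamp's -x), 1.0 at its stop (on, leaning to the lamp's +x). It pivots on top of the switch box, 30 mm above the worktop, about the lamp's y axis, and stays where it is left; about 2 N at the tip move it.
- switch_tip (a point): Tip of the steel toggle, a bar 10 mm thick, 40 mm long from its pivot; about 65 mm above the worktop, it travels 38 mm towards the lamp's +x.

How it is judged:
By the outcome, as a careful person would: the job done as asked, in the order asked, and still so for the second after the job is handed in, while the arm keeps its last pose, push and grip.
It also fails if it takes over 42 s, if anything falls off the work surface, if the arm or the gripper's body presses on something with over 40 N, if the wrist force passes 120 N, or if a joint passes its speed limit or range.

ROBOT

A 6-joint arm with a two-finger parallel gripper is mounted at the origin on a cart in front of the work surface, level with it; the furniture and walls round the work are solid. World frame = base frame: x ahead of the robot, y to its left, z up, the work surface at z = 0. Lengths are in m, angles in rad, forces in N, time in s.
With the tool pointing down it reaches from about 0.4 to 0.925 m from the base axis. Payload 12.5 kg.
Tool frame: the origin (TCP) lies on the mounting face of the last link; the fingertips stand 190 mm ahead of it and the grasp point (between the pads) lies 171 mm ahead of it (bot.finger_overhang is the distance from the TCP to the fingertips, in m); z points along the fingers, y is the line along which they close (so a half turn about z gives the same grasp; the last joint's range is limited). The gripper opens to 95 mm and grips with 3 to 60 N. Pads are 20 mm wide; open, the fingers measure 119 mm over their backs; the gripper's body (75 mm by 180 mm) begins 59 mm behind the grasp point.
Start: joints at [1.107, 0.491, 1.559, -0, 1.092, -0.106], TCP at [0.219, 0.585, 0.405] pointing down, gripper open.
Joint ranges: [-3.1, 3.1], [-0.84, 2.19], [0.05, 2.79], [-1.13, 4.28], [0.06, 2.93], [-2.69, 2.69]. Speed limits (rad/s): [2.22, 2.22, 2.79, 3.14, 3.14, 3.14].

INTERFACE

Orientations are given as [roll, pitch, yaw] about the fixed x, y, z axes, in that order (R = Rz(yaw) Ry(pitch) Rx(roll)).
In Python, from cell import bot, optics, finder gives the robot as it stands.
- The arm moves only by the shell command python3 -m inch 'ROWS' [FORCE]. ROWS is JSON, a list of rows, each an object with "offset": the shift along the tool's x, y, z in cm, a list of three; "angular": the turn, a rotation vector about the tool's x, y, z in rad, a list of three; "gripper": the opening in per cent of the stroke, from 0 (shut) to 100 (fully open). A call has 1 to 5 rows; each row shifts and turns the commanded pose from where the row before left it, along the tool's axes as they then stand; what a row does not reach is not made up. A row lasts 1/10 s, in which the tool goes at most 50 mm and 8.59 degrees, less where a joint would pass 70% of its speed; a pose out of reach is approached as far as the arm can. A call is refused whole if a number of a shift passes 5 or a number of a turn 0.15, either way. A call with a gripper value outside its range is refused whole. The fingers move at their own pace and stop on an object; FORCE is the grip in N (left out, the last holds). Time passes only in rows, so rows that do not move let the fingers close. It gives the time, the measured TCP pose, the force, the opening and the grip force at its end, in the units of the state.
- bot.get_obs(): the state, without advancing time (a new reading comes with each control period).
- optics.read_camera(name): name is "side" or "top" or "wrist"; returns (picture, depth): 480x640x3 uint8, red, green, blue; 480x640 float32, m along the optical axis (not along the pixel's ray), 0 where there is no reading.
- optics.camera_params(name): a dict with "fovy" (degrees; the focal length in pixels is half the picture's height over the tangent of half this angle, whatever the lens; pixels are square), "cx", "cy" (the principal point, pixels), "R" (3x3) and "t" (3): a world point X has camera coordinates R X + t. Camera axes: x right, y down, z forward; pixel columns grow to the right and rows downward; lengths in m; the calibration is good to about 2 mm. A picture is of the moment at which its call begins: read the wrist's pose just before it. camera_params takes no time and is no camera call; for the wrist camera it gives the pose at the moment of the call.
- bot.close_job(): hands the job in; it is judged then, once.
Trained networks look in the newest picture that a camera, given by its name, has taken for a name from the list of things; names that differ only in an ending like _2 or _b are one class to them, and where a whole thing is asked for, a point or a joint stands for the part that bears it (a point fixed in the world has none). Each returns a list of dicts, best first, with "p" (0 to 1); they miss things now and then, are a little off and sometimes report something else, mostly with a low value. They report only what shows in the picture. A call takes as long as a camera call.
- finder.spot_in(camera, query): "pixel" ([column, row] in pixels, amid what is visible of it).
- finder.silhouettes(camera, query): "mask" (480x640 bool, what is visible of it) and "pixel" ([column, row] in pixels, amid what is visible of it).
- finder.landmark_of(camera, query): "pixel" ([column, row] in pixels: a listed point, or the origin of a listed thing).
The state is a dict: "clock": time; "joint_positions": joint angles; "joint_velocities": joint speeds; "joint_torque": joint torques, N m; "eef_pos": TCP position; "tcp_rot": TCP orientation; "wrist_force": force on the tool from outside, world axes, zero at the start; "wrist_torque": the same for the moment, N m; "finger_gap": finger opening in m; "finger_force": force on a finger pad.
Only numpy, scipy, OpenCV 4.12 (cv2) and the standard library are available. Lean on these libraries where they do the work, as an engineer would, in place of code of your own. Each camera call takes 0.05 s, during which the arm holds its last target. There are 200 camera calls.

## Working session

There is one attempt and no reset: what is moved stays moved. The work goes in short steps, Python scripts to look and compute and a shell command to move; the robot and the scene stay as the last step left them, time stands still between calls to the robot, and variables do not carry over. Pictures are saved under pics/ and viewed, at most 10 in all, crops included, and the job is handed in when it is done.

```bash
ls; mkdir -p pics
python3 - <<'E'
from cell import bot, optics, finder
import cv2, numpy as np
print(bot.get_obs())
ims=[]
for c in ["side","top"]:
    p,d=optics.read_camera(c); np.save(f"pics/{c}_d.npy",d); cv2.imwrite(f"pics/{c}_full.png",p[...,::-1])
    ims.append(cv2.resize(p[...,::-1],(400,300)))
    print(c,optics.camera_params(c))
    for q in ["small_egg","hen_egg_a","cup_mouth","switch_tip","egg_tray","lamp","small_egg_blunt"]:
        print(q,[(np.round(r["pixel"]).tolist(),round(r["p"],2)) for r in finder.landmark_of(c,q)][:5])
E
```

```text
pics
{'clock': 0.0, 'joint_positions': array([ 1.10739031e+00,  4.91546787e-01,  1.55945689e+00, -6.88957658e-06,
        1.09168455e+00, -1.05596374e-01]), 'joint_velocities': array([-2.13192772e-03,  1.66735076e-03,  7.50258875e-05, -1.07213295e-03,
       -6.89339411e-04,  1.05352383e-03]), 'joint_torque': array([ 1.95488225e-03, -6.12638927e+01, -2.58186257e+01,  6.93158386e-02,
        4.82391589e-02, -6.36983236e-05]), 'eef_pos': array([0.2188502, 0.5853919, 0.404167 ]), 'tcp_rot': array([-3.14050253e+00, -1.09398249e-04,  2.78378613e+00]), 'wrist_force': array([-0.21240156, -0.40845947, -0.13068388]), 'wrist_torque': array([0.05821337, 0.04880274, 0.01959855]), 'finger_force': 0.0, 'finger_gap': 0.0952506388460059}
side {'fovy': 46.783686776424545, 'cx': 316.02603456914903, 'cy': 240.66536375508377, 'R': array([[-0.06780798, -0.99764953, -0.00987346],
       [-0.79374149,  0.05993924, -0.60529475],
       [ 0.60446383, -0.03320683, -0.79594019]]), 't': array([-0.2087912 ,  0.50666439,  0.63626398])}
small_egg [([252.0, 322.0], 0.83)]
hen_egg_a [([213.0, 278.0], 0.94), ([258.0,
[... 192 characters left out ...]
([255.0, 305.0], 0.66)]
top {'fovy': 51.209307982674595, 'cx': 312.21767659314116, 'cy': 235.47753129828936, 'R': array([[ 0.00207481, -0.99960761,  0.02793439],
       [-0.99888038, -0.00339192, -0.04718566],
       [ 0.0472619 , -0.02780522, -0.99849546]]), 't': array([-0.25229359,  0.51352504,  0.94966617])}
small_egg [([249.0, 273.0], 0.93), ([257.0, 239.0], 0.51)]
hen_egg_a [([256.0, 239.0], 0.96), ([212.0, 262.0], 0.8), ([217.0, 227.0], 0.61)]
cup_mouth [([386.0, 267.0], 0.83), ([382.0, 230.0], 0.52)]
switch_tip [([238.0, 251.0], 0.68), ([326.0, 263.0], 0.6)]
egg_tray [([236.0, 251.0], 0.65)]
lamp [([238.0, 251.0], 0.49), ([256.0, 238.0], 0.28)]
small_egg_blunt [([252.0, 261.0], 0.69)]
```

```bash
python3 - <<'E'
import cv2, numpy as np
a=cv2.imread("pics/side_full.png")[190:390,160:460]; b=cv2.imread("pics/top_full.png")[150:350,170:470]
cv2.imwrite("pics/v1.png",np.vstack([cv2.resize(a,(450,300),interpolation=cv2.INTER_CUBIC),cv2.resize(b,(450,300),interpolation=cv2.INTER_CUBIC)]))
E
cat > h.py <<'E'
import numpy as np, cv2
from scipy.spatial.transform import Rotation as Ro
from cell import bot, optics, finder
def cloud(cam,P=None,d=None):
    P=P or optics.camera_params(cam); f=240/np.tan(np.radians(P["fovy"]/2))
    v,u=np.mgrid[0:480,0:640]
    c=np.stack([(u-P["cx"])/f*d,(v-P["cy"])/f*d,d],-1)
    return (c-P["t"])@P["R"]
def ray(P,px):
    f=240/np.tan(np.radians(P["fovy"]/2))
    r=P["R"].T@np.array([(px[0]-P["cx"])/f,(px[1]-P["cy"])/f,1]); return -P["R"].T@P["t"],r
def atz(P,px,z):
    o,r=ray(P,px); return o+r*(z-o[2])/r[2]
def proj(P,X):
    f=240/np.tan(np.radians(P["fovy"]/2)); c=P["R"]@X+P["t"]; return c[:2]/c[2]*f+[P["cx"],P["cy"]]
def tri(obs):
    A=np.zeros((3,3));b=np.zeros(3)
    for P,px in obs:
        o,r=ray(P,px); r=r/np.linalg.norm(r); M=np.eye(3)-np.outer(r,r); A+=M;b+=M@o
    return np.linalg.solve(A,b)
E
python3 - <<'E'
from h import *
np.set_printoptions(precision=4,suppress=True)
s,t=optics.camera_params("side"),optics.camera_params("top")
for n,a,b in [("small",(252,322),(249,273)),("tray",(234,308),(236,251)),("blunt",(255,305),(252,261)),("cup",(401,256),(386,267)),("cup2",(401,256),(382,230)),("sw",(340,296),(326,263)),("hen1",(213,278),(217,227)),("hen2",(258,283),(256,239)),("hen3",(205,314),(212,262))]:
    print(n,tri([(s,a),(t,b)]), "topz.032",atz(t,b,.032))
E
```

```text
small [ 0.4423 -0.1343  0.0293] topz.032 [ 0.4424 -0.1316  0.032 ]
tray [ 0.4841 -0.1042  0.0059] topz.032 [ 0.4837 -0.1068  0.032 ]
blunt [ 0.465  -0.1408  0.0432] topz.032 [ 0.4649 -0.137   0.032 ]
cup [ 0.4562 -0.3652  0.1668] topz.032 [ 0.4541 -0.3906  0.032 ]
cup2 [ 0.5216 -0.3804  0.0736] topz.032 [ 0.5243 -0.3833  0.032 ]
sw [ 0.4615 -0.2772  0.0597] topz.032 [ 0.4614 -0.2766  0.032 ]
hen1 [ 0.5288 -0.0715  0.0329] topz.032 [ 0.5288 -0.0707  0.032 ]
hen2 [ 0.506  -0.1469  0.044 ] topz.032 [ 0.5064 -0.1443  0.032 ]
hen3 [ 0.4629 -0.0615  0.0285] topz.032 [ 0.4629 -0.0621  0.032 ]
```

View pics/v1.png

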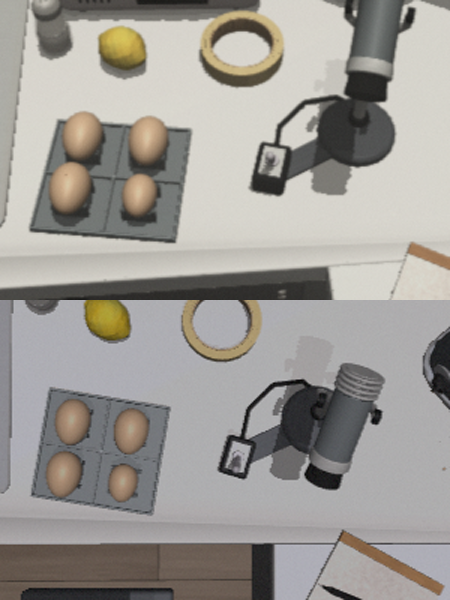

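The picture shows the bantam egg in the near-right compartment (side px ~252,322; top ~249,273). The switch box is in the middle, and the lamp head's cup points towards the robot and slightly left (top px ~386,267). Next I'll fit the geometry from depth.

```bash
cat > fit.py <<'E'
from h import *
np.set_printoptions(precision=4,suppress=True)
C={}
for cam in ["top","side"]:
    d=np.load(f"pics/{cam}_d.npy"); X=cloud(cam,d=d); C[cam]=X; I=cv2.imread(f"pics/{cam}_full.png")
    reg=(X[...,0]>.3)&(X[...,0]<.75)&(X[...,1]>-.55)&(X[...,1]<0)&(d>0)
    # foot / table noise
    tb=reg&(abs(X[...,2])<.01); print(cam,"table z",np.median(X[tb][:,2]),X[tb][:,2].std())
    h=reg&(X[...,2]>.15); print("head pts",h.sum(), X[h].min(0),X[h].max(0))
    # rgb-based tray: eggs
    hsv=cv2.cvtColor(I,cv2.COLOR_BGR2HSV)
    egg=reg&(X[...,2]>.022)&(hsv[...,1]>60)&(X[...,1]>-.2)
    n,l,st,cen=cv2.connectedComponentsWithStats(egg.astype(np.uint8))
    P=optics.camera_params(cam)
    for i in range(1,n):
        if st[i,4]<150: continue
        cnt=cv2.findContours((l==i).astype(np.uint8),0,1)[0][0]
        (c,ax,ang)=cv2.fitEllipse(cnt); v=np.array([np.cos(np.radians(ang+90)),np.sin(np.radians(ang+90))])*max(ax)/2
        a,b=atz(P,np.array(c)+v,.034),atz(P,np.array(c)-v,.034); 
        if a[0]<b[0]:a,b=b,a
        print("egg",np.round(c,1),"ctr",atz(P,c,.034),"yaw",np.arctan2(*(a-b)[1::-1]),"L",np.linalg.norm(a-b),"top z",np.percentile(X[l==i][:,2],95))
    # tray outline : dark region height .002-.015
    dark=(hsv[...,2]<150)&reg&(X[...,1]>-.22)&(X[...,0]>.35)
    n,l,st,cen=cv2.connectedComponentsWithStats((dark|egg).astype(np.uint8)); i=1+np.argmax(st[1:,4])
    pts=X[l==i][:,:2].astype(np.float32)*1000; print("tray",cv2.minAreaRect(pts))
    box=reg&(X[...,2]>.022)&(X[...,1]<-.22)&(X[...,1]>-.325)&(X[...,0]<.56)
    n,l,st,cen=cv2.connectedComponentsWithStats(box.astype(np.uint8)); i=1+np.argmax(st[1:,4])
    B=X[l==i]; print("box",cv2.minAreaRect(B[:,:2].astype(np.float32)*1000),"z",np.percentile(B[:,2],[5,50,90,99,100]))
    T=B[B[:,2]>.045]; print("toggle",len(T), T.mean(0) if len(T) else "", T[np.argmax(T[:,2])] if len(T) else "")
np.savez("pics/C.npz",**C)
# cylinder fit
from scipy.optimize import least_squares
H=np.vstack([C[c][(C[c][...,2]>.17)&(C[c][...,1]<-.3)&(C[c][...,1]>-.52)&(C[c][...,0]>.4)&(C[c][...,0]<.75)] for c in C])
def res(p):
    a=np.array([np.cos(p[2])*np.cos(p[3]),np.sin(p[2])*np.cos(p[3]),np.sin(p[3])]); q=H-np.array([.52,p[0],p[1]])
    return (np.linalg.norm(np.cross(q,a),axis=1)-.0225)
r=least_squares(res,[-.39,.21,-.3,.35],loss="soft_l1",f_scale=.003); p=r.x
a=np.array([np.cos(p[2])*np.cos(p[3]),np.sin(p[2])*np.cos(p[3]),np.sin(p[3])])
q=H-np.array([.52,p[0],p[1]]); s=q@a; rr=np.linalg.norm(np.cross(q,a),axis=1)
print("cyl",p,"axis",a,"rms",np.sqrt(np.median(r.fun**2)))
for k in np.arange(-.12,.16,.01):
    m=(s>k)&(s<=k+.01)
    if m.sum()>5: print(round(k,3),m.sum(),np.median(rr[m]).round(4),end="; ")
E
python3 fit.py
```

```text
top table z 0.00016869091772120495 0.0025928836460044273
head pts 58691 [ 0.4424 -0.55    0.15  ] [ 0.75   -0.      0.6871]
egg [241.2 161.7] ctr [ 0.6529 -0.1153  0.034 ] yaw 0.865224558652244 L 0.06378424053126769 top z 0.051190531372731614
egg [217.8 230.5] ctr [ 0.5222 -0.0727  0.034 ] yaw -0.15262386197305497 L 0.0549899670450357 top z 0.05928541388062788
egg [256.7 236.7] ctr [ 0.5106 -0.1458  0.034 ] yaw -0.167108583733891 L 0.05519071466404287 top z 0.059156213970768166
egg [212.  265.3] ctr [ 0.4568 -0.0624  0.034 ] yaw -0.17235912516813093 L 0.055025210930432944 top z 0.05922850621768333
egg [251.4 271.1] ctr [ 0.4459 -0.1362  0.034 ] yaw -0.13101064417235864 L 0.044803022293102755 top z 0.05028462571266593
tray ((644.9783325195312, -110.00947570800781), (219.95797729492188, 4.518913745880127), 89.76372528076172)
box ((478.024658203125, -281.4033508300781), (36.00948715209961, 49.76884460449219), 73.37458801269531) z [0.0264 0.0303 0.0381 0.0704 0.072 ]
toggle 44 [ 0.4663 -0.2776  0.0639] [ 0.4599 -0.2798  0.072 ]
side table z 0.00043769795491054313 0.002669887533591533
hea
[... 658 characters left out ...]
885134
tray ((375.9717712402344, -109.86504364013672), (220.56436157226562, 47.14273452758789), 88.87646484375)
box ((476.3427734375, -283.385986328125), (36.08127975463867, 51.34757995605469), 73.18724822998047) z [0.0252 0.0302 0.034  0.0711 0.0722]
toggle 40 [ 0.4608 -0.2794  0.066 ] [ 0.4576 -0.277   0.0722]
cyl [-0.3824  0.2191 -0.1247  1.2269] axis [ 0.3345 -0.0419  0.9414] rms 0.025129061778244886
-0.07 24 0.0518; -0.06 126 0.0602; -0.05 482 0.0585; -0.04 473 0.0505; -0.03 632 0.0409; -0.02 571 0.0319; -0.01 615 0.0237; -0.0 691 0.0177; 0.01 579 0.0119; 0.02 651 0.0175; 0.03 874 0.0314; 0.04 370 0.2264; 0.05 192 0.2258; 0.06 143 0.2258; 0.07 75 0.2362; 0.08 134 0.2371; 0.09 56 0.2403;
```

```bash
cat > cyl.py <<'E'
from h import *
np.set_printoptions(precision=4,suppress=True)
from scipy.optimize import least_squares
C=np.load("pics/C.npz")
def sel(X): 
    c,s=np.cos(-.29),np.sin(-.29); q=X[...,:2]-[.5245,-.385]; lx=q@[c,s]; ly=q@[-s,c]
    return X[(X[...,2]>.14)&(X[...,2]<.3)&(abs(ly)<.03)&(abs(lx)<.11)]
for names in (["top"],["side"],["top","side"]):
    H=np.vstack([sel(C[c]) for c in names])
    def geo(p):
        a=np.array([np.cos(p[2])*np.cos(p[3]),np.sin(p[2])*np.cos(p[3]),np.sin(p[3])]); q=H-np.array([.5245,p[0],p[1]]); return a,q
    def res(p):
        a,q=geo(p); s=q@a; r=np.linalg.norm(np.cross(q,a),axis=1)-.0225; r[(s<-.045)|(s>.05)]=0; return r
    r=least_squares(res,[-.385,.215,-.29,.35],loss="soft_l1",f_scale=.002); p=r.x; a,q=geo(p); s=q@a; rr=np.linalg.norm(np.cross(q,a),axis=1)
    print(names,len(H),p,"med",np.median(abs(r.fun)),"s range",np.percentile(s,[0,1,99,100]))
    print([(round(k,2),int(m.sum()),round(float(np.median(rr[m])),4)) for k in np.arange(-.1,.12,.01) if (m:=(s>k)&(s<=k+.01)).sum()>5])
    piv=np.array([.5245,p[0],p[1]]); print("mouth",piv-a*.086,"piv",piv)
E
python3 cyl.py
```

```text
['top'] 2425 [-0.3843  0.212  -0.2848  0.4617] med 0.0007859591880826494 s range [-0.0832 -0.0812  0.0449  0.0454]
[(np.float64(-0.09), 44, 0.0222), (np.float64(-0.08), 149, 0.0215), (np.float64(-0.07), 120, 0.0216), (np.float64(-0.06), 181, 0.024), (np.float64(-0.05), 164, 0.0226), (np.float64(-0.04), 166, 0.0225), (np.float64(-0.03), 162, 0.0223), (np.float64(-0.02), 164, 0.0223), (np.float64(-0.01), 198, 0.0224), (np.float64(-0.0), 251, 0.0231), (np.float64(0.01), 180, 0.0221), (np.float64(0.02), 172, 0.023), (np.float64(0.03), 221, 0.0232), (np.float64(0.04), 253, 0.019)]
mouth [ 0.4506 -0.3627  0.1737] piv [ 0.5245 -0.3843  0.212 ]
['side'] 2937 [-0.3862  0.2127 -0.2874  0.4659] med 0.0005437806311117573 s range [-0.085  -0.084   0.0414  0.0433]
[(np.float64(-0.09), 178, 0.0196), (np.float64(-0.08), 201, 0.0213), (np.float64(-0.07), 235, 0.0223), (np.float64(-0.06), 213, 0.0244), (np.float64(-0.05), 207, 0.0224), (np.float64(-0.04), 210, 0.0225), (np.float64(-0.03), 205, 0.0224), (np.float64(-0.02), 204, 0.0224), (np.float64(-0.01), 317, 0.0229), (np.float64(-0.0), 247, 0.0224), (np.float64(0.01), 198, 0.022), (np.float64(0.02), 248, 0.0229), (np.float64(0.03), 185, 0.0226), (np.float64(0.04), 89, 0.0234)]
mouth [ 0.4508 -0.3644  0.174 ] piv [ 0.5245 -0.3862  0.2127]
['top', 'side'] 5362 [-0.3854  0.2124 -0.2864  0.4636] med 0.0006673463718383562 s range [-0.0847 -0.0833  0.0441  0.045 ]
[(np.float64(-0.09), 221, 0.0211), (np.float64(-0.08), 359, 0.0212), (np.float64(-0.07), 346, 0.0221), (np.float64(-0.06), 401, 0.0242), (np.float64(-0.05), 371, 0.0226), (np.float64(-0.04), 369, 0.0226), (np.float64(-0.03), 371, 0.0225), (np.float64(-0.02), 369, 0.0225), (np.float64(-0.01), 509, 0.0229), (np.float64(-0.0), 507, 0.0228), (np.float64(0.01), 376, 0.0221), (np.float64(0.02), 418, 0.0229), (np.float64(0.03), 391, 0.0228), (np.float64(0.04), 354, 0.0207)]
mouth [ 0.4507 -0.3636  0.174 ] piv [ 0.5245 -0.3854  0.2124]
```

The fit agrees well: lamp yaw about -0.287, head tilt about 0.464, mouth (.451,-.364,.174), egg (.445,-.1375,.032) with yaw -0.147. I'll move above the switch first, with the fingers shut and the tool's y along the lamp's x so the gripper body clears the head.

```bash
A='[{"offset":[-3.2,-2.9,0],"angular":[0,0,0],"gripper":0},{"offset":[-3.2,-2.9,0],"angular":[0,0,0],"gripper":0},{"offset":[-3.2,-2.9,0],"angular":[0,0,0],"gripper":0},{"offset":[-3.2,-2.9,0],"angular":[0,0,0],"gripper":0},{"offset":[-3.2,-2.9,0],"angular":[0,0,0],"gripper":0}]' ; unset A
python3 -m inch '[{"offset":[-3.2,-2.9,0],"angular":[0,0,0],"gripper":0},{"offset":[-3.2,-2.9,0],"angular":[0,0,0],"gripper":0},{"offset":[-3.2,-2.9,0],"angular":[0,0,0],"gripper":0},{"offset":[-3.2,-2.9,0],"angular":[0,0,0],"gripper":0},{"offset":[-3.2,-2.9,0],"angular":[0,0,0],"gripper":0}]' 40
python3 -m inch '[{"offset":[-3.2,-2.9,0],"angular":[0,0,0],"gripper":0},{"offset":[-3.2,-2.9,0],"angular":[0,0,0],"gripper":0},{"offset":[-3.2,-2.9,0],"angular":[0,0,0],"gripper":0},{"offset":[-3.2,-2.9,0],"angular":[0,0,0],"gripper":0},{"offset":[-3.2,-2.9,0],"angular":[0,0,0],"gripper":0}]'
python3 -m inch '[{"offset":[-1.8,-4.35,0],"angular":[0,0,0],"gripper":0},{"offset":[-1.8,-4.35,0],"angular":[0,0,0],"gripper":0},{"offset":[-1.8,-4.35,0],"angular":[0,0,0],"gripper":0},{"offset":[-1.8,-4.35,0],"angular":[0,0,0],"gripper":0},{"offset":[-1.8,-4.35,0],"angular":[0,0,0],"gripper":0}]'
python3 -m inch '[{"offset":[-1.8,-4.35,0],"angular":[0,0,0],"gripper":0},{"offset":[-1.8,-4.35,0],"angular":[0,0,0],"gripper":0},{"offset":[-1.8,-4.35,0],"angular":[0,0,0],"gripper":0},{"offset":[-1.8,-4.35,0],"angular":[0,0,0],"gripper":0},{"offset":[-1.8,-4.35,0],"angular":[0,0,0],"gripper":0}]'
python3 -m inch '[{"offset":[0,0,0],"angular":[0,0,0.15],"gripper":0},{"offset":[0,0,0],"angular":[0,0,0.15],"gripper":0},{"offset":[0,0,0],"angular":[0,0,0.15],"gripper":0},{"offset":[0,0,0],"angular":[0,0,0.15],"gripper":0},{"offset":[0,0,0],"angular":[0,0,0.15],"gripper":0}]'
python3 -m inch '[{"offset":[0,0,0],"angular":[0,0,0.15],"gripper":0},{"offset":[0,0,0],"angular":[0,0,0.15],"gripper":0},{"offset":[0,0,0],"angular":[0,0,0.15],"gripper":0},{"offset":[0,0,0],"angular":[0,0,0.15],"gripper":0},{"offset":[0,0,0],"angular":[0,0,0.15],"gripper":0}]'
```

```text
clock: 1.3
eef_pos: [0.3184, 0.392, 0.4049]
tcp_rot: [3.141, 0.0, 2.784]
wrist_force: [1.1, -0.0, -0.0]
finger_gap: 0.0605
finger_force: 0.0
clock: 1.8
eef_pos: [0.4175, 0.2001, 0.405]
tcp_rot: [3.141, 0.0, 2.784]
wrist_force: [0.1, 0.6, 0.7]
finger_gap: 0.0207
finger_force: 0.0
clock: 2.3
eef_pos: [0.4248, -0.0354, 0.405]
tcp_rot: [3.141, 0.001, 2.784]
wrist_force: [1.0, -0.7, -0.5]
finger_gap: 0.0004
finger_force: 0.0
clock: 2.8
eef_pos: [0.4329, -0.2708, 0.4049]
tcp_rot: [-3.142, 0.001, 2.783]
wrist_force: [1.3, 0.1, -0.3]
finger_gap: 0.0004
finger_force: 0.0
clock: 3.3
eef_pos: [0.4332, -0.2688, 0.4048]
tcp_rot: [3.141, 0.0, 2.027]
wrist_force: [0.3, 0.5, -0.2]
finger_gap: 0.0001
finger_force: 0.0
clock: 3.8
eef_pos: [0.4333, -0.2688, 0.4048]
tcp_rot: [3.141, -0.0, 1.278]
wrist_force: [-0.7, -0.8, -0.2]
finger_gap: 0.0001
finger_force: 0.0
```

Run:
```python
from h import *
ims=[]
for c in ["side","wrist"]:
    p,d=optics.read_camera(c); ims.append(cv2.resize(p[...,::-1],(400,300))); 
cv2.imwrite("pics/v2.png",np.hstack(ims))
P=optics.camera_params("wrist"); print({k:np.round(v,3).tolist() for k,v in P.items()})
X=cloud("wrist",d=d); T=X[(X[...,2]>.05)&(X[...,2]<.08)&(np.hypot(X[...,0]-.465,X[...,1]+.28)<.03)]; print(len(T),T.mean(0) if len(T) else 0)
print(np.round(proj(P,np.array([.459,-.277,.065])),0))
```

```text
{'fovy': 68.163, 'cx': 321.274, 'cy': 240.551, 'R': [[0.958, -0.286, 0.0], [-0.273, -0.917, 0.292], [-0.083, -0.28, -0.956]], 't': [-0.491, -0.161, 0.353]}
153 [ 0.46475239 -0.27577657  0.06519837]
[351. 226.]
```

View pics/v2.png

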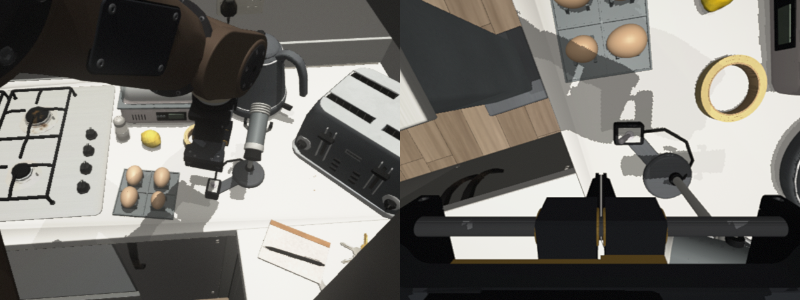

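The side view shows the gripper's long side along the lamp's x, clear of the head. The wrist view shows the box at about (629,131), as predicted. Now I'll descend behind the toggle and push.

```bash
python3 -m inch '[{"offset":[0,0,4.1],"angular":[0,0,0],"gripper":0},{"offset":[0,0,4.1],"angular":[0,0,0],"gripper":0},{"offset":[0,0,4.1],"angular":[0,0,0],"gripper":0},{"offset":[0,0,4],"angular":[0,0,0],"gripper":0},{"offset":[0,0,0],"angular":[0,0,0],"gripper":0}]'
python3 -m inch '[{"offset":[0,0.8,0],"angular":[0,0,0],"gripper":0},{"offset":[0,0.8,0],"angular":[0,0,0],"gripper":0},{"offset":[0,0.5,0],"angular":[0,0,0],"gripper":0}]'
python3 -m inch '[{"offset":[0,0.5,0],"angular":[0,0,0],"gripper":0},{"offset":[0,0.5,0],"angular":[0,0,0],"gripper":0},{"offset":[0,0.4,0],"angular":[0,0,0],"gripper":0}]'
```

```text
clock: 4.4
eef_pos: [0.4327, -0.2684, 0.238]
tcp_rot: [-3.135, -0.003, 1.288]
wrist_force: [0.4, -0.7, -0.1]
finger_gap: 0.0001
finger_force: 0.0
clock: 4.7
eef_pos: [0.4544, -0.2751, 0.2437]
tcp_rot: [3.139, 0.001, 1.285]
wrist_force: [-2.7, 0.6, 3.7]
finger_gap: 0.0002
finger_force: 1.8
clock: 5.0
eef_pos: [0.4673, -0.2788, 0.2422]
tcp_rot: [3.141, 0.0, 1.284]
wrist_force: [-1.3, 1.6, 1.9]
finger_gap: 0.0004
finger_force: 1.1
```

```bash
python3 -m inch '[{"offset":[0,0.2,0],"angular":[0,0,0],"gripper":0},{"offset":[0,0.1,0],"angular":[0,0,0],"gripper":0}]'
python3 - <<'E'
from h import *
p,d=optics.read_camera("side"); cv2.imwrite("pics/v3.png",cv2.resize(p[230:350,260:420,::-1],(640,480),interpolation=cv2.INTER_CUBIC))
print(bot.get_obs()["wrist_force"],bot.get_obs()["eef_pos"])
E
```

```text
clock: 5.2
eef_pos: [0.4699, -0.2795, 0.2416]
tcp_rot: [3.142, -0.0, 1.284]
wrist_force: [-1.3, 0.1, 1.4]
finger_gap: 0.0004
finger_force: 1.0
[-1.65434837 -0.41721175  1.27423913] [ 0.46993148 -0.2795585   0.24165612]
```

View pics/v3.png

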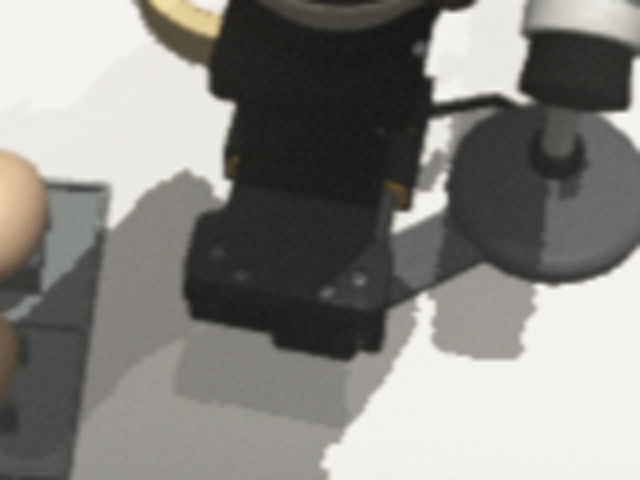

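The gripper hides the toggle here, so I'll keep pushing gently until the stop shows in the force.

```bash
python3 -m inch '[{"offset":[0,0.2,0],"angular":[0,0,0],"gripper":0},{"offset":[0,0.1,0],"angular":[0,0,0],"gripper":0}]'
python3 -m inch '[{"offset":[0,0.1,0],"angular":[0,0,0],"gripper":0},{"offset":[0,0,0],"angular":[0,0,0],"gripper":0}]'
python3 -m inch '[{"offset":[0,0.1,0],"angular":[0,0,0],"gripper":0},{"offset":[0,0,0],"angular":[0,0,0],"gripper":0}]'
```

```text
clock: 5.45
eef_pos: [0.4727, -0.2804, 0.2416]
tcp_rot: [-3.141, -0.0, 1.284]
wrist_force: [-2.6, 0.5, 0.9]
finger_gap: 0.0004
finger_force: 1.0
clock: 5.65
eef_pos: [0.4736, -0.2807, 0.2416]
tcp_rot: [-3.141, -0.0, 1.284]
wrist_force: [-1.8, -0.1, -0.6]
finger_gap: 0.0002
finger_force: 0.6
clock: 5.85
eef_pos: [0.4745, -0.2809, 0.2416]
tcp_rot: [-3.141, -0.0, 1.284]
wrist_force: [-2.2, 0.1, -0.8]
finger_gap: 0.0005
finger_force: 0.9
```

```bash
python3 -m inch '[{"offset":[0,0.15,0],"angular":[0,0,0],"gripper":0},{"offset":[0,0,0],"angular":[0,0,0],"gripper":0}]'
python3 -m inch '[{"offset":[0,0.15,0],"angular":[0,0,0],"gripper":0},{"offset":[0,0,0],"angular":[0,0,0],"gripper":0}]'
python3 -m inch '[{"offset":[0,0.15,0],"angular":[0,0,0],"gripper":0},{"offset":[0,0,0],"angular":[0,0,0],"gripper":0}]'
```

```text
clock: 6.05
eef_pos: [0.476, -0.2813, 0.2416]
tcp_rot: [-3.141, -0.0, 1.284]
wrist_force: [-2.7, 0.3, -0.5]
finger_gap: 0.0003
finger_force: 1.1
clock: 6.25
eef_pos: [0.4775, -0.2818, 0.2416]
tcp_rot: [-3.141, -0.0, 1.284]
wrist_force: [-2.5, 0.8, -0.1]
finger_gap: -0.0
finger_force: 1.0
clock: 6.45
eef_pos: [0.479, -0.2822, 0.2417]
tcp_rot: [3.141, -0.0, 1.284]
wrist_force: [-2.0, -0.1, -1.2]
finger_gap: 0.0005
finger_force: 1.0
```

```bash
python3 -m inch '[{"offset":[0,0.15,0],"angular":[0,0,0],"gripper":0},{"offset":[0,0,0],"angular":[0,0,0],"gripper":0}]'
python3 -m inch '[{"offset":[0,0.15,0],"angular":[0,0,0],"gripper":0},{"offset":[0,0,0],"angular":[0,0,0],"gripper":0}]'
python3 -m inch '[{"offset":[0,0.15,0],"angular":[0,0,0],"gripper":0},{"offset":[0,0,0],"angular":[0,0,0],"gripper":0}]'
```

```text
clock: 6.65
eef_pos: [0.4804, -0.2826, 0.2417]
tcp_rot: [-3.142, -0.0, 1.284]
wrist_force: [-2.7, 0.4, -1.0]
finger_gap: 0.0004
finger_force: 1.3
clock: 6.85
eef_pos: [0.4814, -0.2829, 0.2415]
tcp_rot: [-3.139, -0.001, 1.284]
wrist_force: [-5.9, 2.0, 1.1]
finger_gap: 0.0003
finger_force: 3.2
clock: 7.05
eef_pos: [0.4822, -0.2831, 0.2413]
tcp_rot: [-3.137, -0.001, 1.284]
wrist_force: [-12.0, 1.3, 3.0]
finger_gap: 0.0005
finger_force: 5.5
```

The force jumped to 12 N, so the toggle is at its stop. I'll back off, lift, and go above the egg.

```bash
python3 -m inch '[{"offset":[0,-2,0],"angular":[0,0,0],"gripper":0},{"offset":[0,0,-4],"angular":[0,0,0],"gripper":0},{"offset":[0,0,-4],"angular":[0,0,0],"gripper":50},{"offset":[0,0,-4],"angular":[0,0,0],"gripper":100},{"offset":[0,0,-2],"angular":[0,0,0],"gripper":100}]'
python3 -m inch '[{"offset":[3.2,-1.4,0],"angular":[0,0,0],"gripper":100},{"offset":[3.2,-1.4,0],"angular":[0,0,0],"gripper":100},{"offset":[3.2,-1.4,0],"angular":[0,0,0],"gripper":100},{"offset":[3.2,-1.4,0],"angular":[0,0,0],"gripper":100}]'
python3 -m inch '[{"offset":[0,0,0],"angular":[0,0,0.143],"gripper":100},{"offset":[0,0,0],"angular":[0,0,0.143],"gripper":100},{"offset":[0,0,0],"angular":[0,0,0.143],"gripper":100},{"offset":[0,0,0],"angular":[0,0,0.143],"gripper":100},{"offset":[0,0,0],"angular":[0,0,0.143],"gripper":100}]'
python3 -m inch '[{"offset":[0,0,0],"angular":[0,0,0.143],"gripper":100},{"offset":[0,0,0],"angular":[0,0,0.143],"gripper":100},{"offset":[0,0,0],"angular":[0,0,0.143],"gripper":100},{"offset":[0,0,0],"angular":[0,0,0.143],"gripper":100},{"offset":[0,0,0],"angular":[0,0,0.143],"gripper":100}]'
python3 - <<'E'
from h import *
np.set_printoptions(precision=4,suppress=True)
for c in ["side","wrist","top"]:
    P=optics.camera_params(c); p,d=optics.read_camera(c); X=cloud(c,P,d)
    if c=="side": a=cv2.resize(p[250:330,300:420,::-1],(600,400),interpolation=cv2.INTER_CUBIC)
    if c=="wrist": b=cv2.resize(p[...,::-1],(600,450)); 
    T=X[(X[...,2]>.045)&(X[...,2]<.08)&(np.hypot(X[...,0]-.477,X[...,1]+.2825)<.045)]; print(c,len(T),T.mean(0) if len(T) else 0)
    hsv=cv2.cvtColor(p,cv2.COLOR_RGB2HSV)
    egg=(X[...,2]>.022)&(X[...,2]<.07)&(hsv[...,1]>60)&(np.hypot(X[...,0]-.445,X[...,1]+.1375)<.04)
    n,l,st,cen=cv2.connectedComponentsWithStats(egg.astype(np.uint8))
    if n<2: continue
    i=1+np.argmax(st[1:,4]); 
    cnt=cv2.findContours((l==i).astype(np.uint8),0,1)[0][0]
    (cc,ax,ang)=cv2.fitEllipse(cnt); v=np.array([np.cos(np.radians(ang+90)),np.sin(np.radians(ang+90))])*max(ax)/2
    A,B=atz(P,np.array(cc)+v,.034),atz(P,np.array(cc)-v,.034)
    if A[0]<B[0]:A,B=B,A
    print("egg",np.round(cc,1),"ctr",atz(P,cc,.034),"yaw",np.arctan2(*(A-B)[1::-1]),"L",np.linalg.norm(A-B),"topz",np.percentile(X[l==i][:,2],97), "cloud mean",X[l==i].mean(0))
cv2.imwrite("pics/v4.png",cv2.resize(a,(600,400))); cv2.imwrite("pics/v5.png",b)
print(bot.get_obs()["eef_pos"],bot.get_obs()["tcp_rot"])
E
```

```text
clock: 7.55
eef_pos: [0.4643, -0.278, 0.3855]
tcp_rot: [3.136, 0.002, 1.284]
wrist_force: [0.7, -0.1, -0.6]
finger_gap: 0.0192
finger_force: 0.0
clock: 7.95
eef_pos: [0.4465, -0.1381, 0.3822]
tcp_rot: [3.139, 0.0, 1.283]
wrist_force: [0.7, 0.2, -0.8]
finger_gap: 0.0507
finger_force: 0.0
clock: 8.45
eef_pos: [0.4469, -0.1393, 0.3822]
tcp_rot: [3.14, -0.001, 0.563]
wrist_force: [0.6, 0.3, 0.0]
finger_gap: 0.091
finger_force: 0.0
clock: 8.95
eef_pos: [0.4469, -0.1393, 0.3821]
tcp_rot: [3.141, -0.002, -0.152]
wrist_force: [0.7, 0.1, -1.0]
finger_gap: 0.0947
finger_force: 0.0
side 90 [ 0.4893 -0.2876  0.06  ]
egg [252.3 319.6] ctr [ 0.4439 -0.1382  0.034 ] yaw -0.15962505830137647 L 0.049665421799533586 topz 0.05094010758566193 cloud mean [ 0.4386 -0.1392  0.0434]
wrist 301 [ 0.4916 -0.2839  0.0616]
egg [318.7 224.5] ctr [ 0.4457 -0.1365  0.034 ] yaw -0.1490433937480275 L 0.0477044448094573 topz 0.0502844193301219 cloud mean [ 0.4482 -0.137   0.0445]
top 50 [ 0.492  -0.2854  0.0629]
egg [252.3 251. ] ctr [ 0.4837 -0.1376  0.034 ] yaw 1.444541075380006 L 0.001535012163868924 topz 0.04555752254984331 cloud mean [ 0.4832 -0.1447  0.044 ]
[ 0.4468 -0.1393  0.382 ] [ 3.1413 -0.0016 -0.1431]
```

View pics/v4.png

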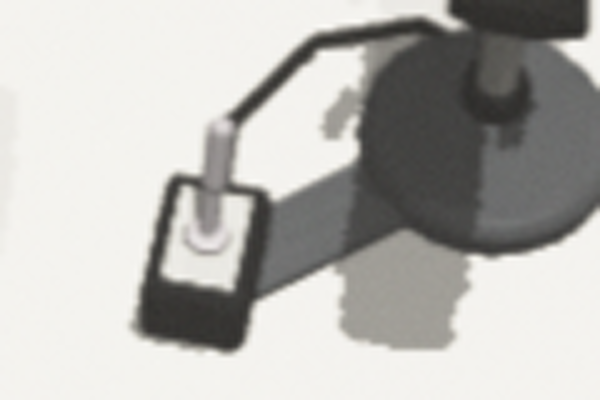

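View pics/v5.png

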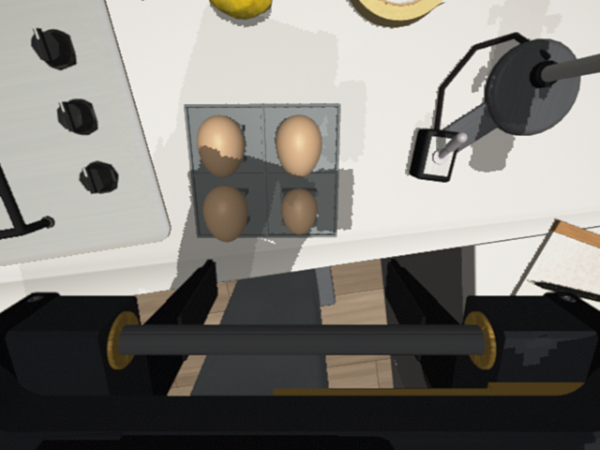

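The switch is on: the toggle leans towards the foot, side crop (220,125)→(205,235). The wrist view shows the bantam egg at about (299,211), between the open fingers' lines. I'll go down and grasp it.

```bash
python3 -m inch '[{"offset":[-0.2,-0.2,4],"angular":[0,0,0],"gripper":100},{"offset":[0,0,4],"angular":[0,0,0],"gripper":100},{"offset":[0,0,4],"angular":[0,0,0],"gripper":100},{"offset":[0,0,3],"angular":[0,0,0],"gripper":80},{"offset":[0,0,2],"angular":[0,0,0],"gripper":70}]' 10
python3 -m inch '[{"offset":[0,0,0],"angular":[0,0,0],"gripper":30},{"offset":[0,0,0],"angular":[0,0,0],"gripper":20},{"offset":[0,0,0],"angular":[0,0,0],"gripper":20},{"offset":[0,0,0],"angular":[0,0,0],"gripper":20},{"offset":[0,0,0],"angular":[0,0,0],"gripper":20}]' 10
python3 -m inch '[{"offset":[0,0,0],"angular":[0,0,0],"gripper":20},{"offset":[0,0,0],"angular":[0,0,0],"gripper":20},{"offset":[0,0,0],"angular":[0,0,0],"gripper":20}]' 10
```

```text
clock: 9.6
eef_pos: [0.4448, -0.1369, 0.2098]
tcp_rot: [-3.141, 0.001, -0.141]
wrist_force: [-0.7, -0.1, -0.3]
finger_gap: 0.0841
finger_force: 0.0
clock: 10.1
eef_pos: [0.4449, -0.137, 0.2126]
tcp_rot: [3.141, -0.002, -0.146]
wrist_force: [-0.1, 0.5, 0.0]
finger_gap: 0.0441
finger_force: 0.0
clock: 10.4
eef_pos: [0.4449, -0.1369, 0.212]
tcp_rot: [3.142, -0.001, -0.146]
wrist_force: [0.1, 1.1, 4.6]
finger_gap: 0.0361
finger_force: 10.0
```

```bash
python3 -m inch '[{"offset":[0,0,-1],"angular":[0,0,0],"gripper":20},{"offset":[0,0,-3],"angular":[0,0,0],"gripper":20},{"offset":[0,0,-4],"angular":[0,0,0],"gripper":20},{"offset":[0,0,-4],"angular":[0,0,0],"gripper":20},{"offset":[0,0,-3],"angular":[0,0,0],"gripper":20}]'
python3 -m inch '[{"offset":[0,0,0],"angular":[0,0,0.14],"gripper":20},{"offset":[0,0,0],"angular":[0,0.116,0],"gripper":20},{"offset":[0,0,0],"angular":[0,0.116,0],"gripper":20},{"offset":[0,0,0],"angular":[0,0.116,0],"gripper":20},{"offset":[0,0,0],"angular":[0,0.116,0],"gripper":20}]'
python3 -m inch '[{"offset":[0,0,0],"angular":[0,0,0],"gripper":20}]'
cat > look.py <<'E'
from h import *
import sys
np.set_printoptions(precision=4,suppress=True)
o=bot.get_obs(); R=Ro.from_euler("xyz",o["tcp_rot"]).as_matrix(); 
a=np.array([np.cos(.4636)*np.cos(-.2864),np.cos(.4636)*np.sin(-.2864),np.sin(.4636)]); mouth=np.array([.4507,-.3636,.174])
print("toolx",R[:,0],"a",a,"tool",R.T@a)
e=o["eef_pos"]+R@[0.000,0,.180]
for s in (.06,.03,.017,.015): print(s,"offset tool cm",R.T@(mouth-s*a-e)*100)
print(o["eef_pos"],o["wrist_force"],o["finger_gap"],o["finger_force"],o["joint_positions"],o["clock"])
E
python3 look.py
python3 - <<'E'
from h import *
p,d=optics.read_camera("wrist"); cv2.imwrite("pics/v6.png",p[...,::-1])
E
```

```text
clock: 10.9
eef_pos: [0.4445, -0.1368, 0.3646]
tcp_rot: [3.141, -0.002, -0.146]
wrist_force: [0.4, -0.1, -1.0]
finger_gap: 0.0362
finger_force: 10.0
clock: 11.4
eef_pos: [0.4445, -0.1368, 0.3624]
tcp_rot: [3.141, -0.469, -0.286]
wrist_force: [0.6, 0.6, 0.1]
finger_gap: 0.0361
finger_force: 10.0
clock: 11.5
eef_pos: [0.4443, -0.1367, 0.3621]
tcp_rot: [-3.141, -0.466, -0.286]
wrist_force: [0.2, -0.3, -0.4]
finger_gap: 0.0361
finger_force: 10.0
toolx [ 0.8572 -0.2525  0.4489] a [ 0.858  -0.2527  0.4472] tool [ 1.     -0.      0.0019]
0.06 offset tool cm [-8.1654 21.5844  1.951 ]
0.03 offset tool cm [-5.1654 21.5843  1.9569]
0.017 offset tool cm [-3.8654 21.5842  1.9594]
0.015 offset tool cm [-3.6654 21.5842  1.9598]
[ 0.4443 -0.1367  0.3621] [ 0.1722 -0.2577 -0.3534] 0.03612014998093035 9.999927431344986 [-0.4542  0.288   2.08    0.2395  0.3224  1.1931] 11.5
```

View pics/v6.png

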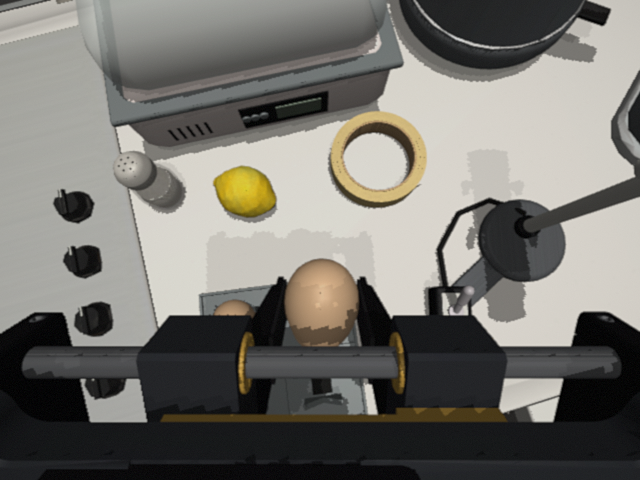

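The egg is held between the fingers, wrist px ~(322,300). I'll fit its pose in the tool from depth, before moving on.

```bash
cat > eggfit.py <<'E'
from h import *
from scipy.optimize import least_squares
np.set_printoptions(precision=4,suppress=True)
o=bot.get_obs(); R=Ro.from_euler("xyz",o["tcp_rot"]).as_matrix(); P=optics.camera_params("wrist"); p,d=optics.read_camera("wrist")
X=(cloud("wrist",P,d)-o["eef_pos"])@R   # tool frame
hsv=cv2.cvtColor(p,cv2.COLOR_RGB2HSV)
m=(hsv[...,1]>50)&(np.linalg.norm(X-[0,0,.18],axis=-1)<.032)&(abs(X[...,1])<.0185)&(d>0)
m=cv2.erode(m.astype(np.uint8),np.ones((3,3)))>0
Q=X[m]; print(m.sum(),Q.min(0),Q.max(0))
def res(q):
    a=np.array([1,q[3],q[4]]);a/=np.linalg.norm(a); v=Q-q[:3]; x=v@a-.0025; r=np.linalg.norm(np.cross(v,a),axis=1)
    s=np.where(x>0,.0215,.0265); k=np.sqrt((x/s)**2+(r/.0185)**2); return np.hypot(x,r)*(1-1/k)
f=least_squares(res,[0,0,.18,0,0],loss="soft_l1",f_scale=.001)
print("centre tool",f.x[:3],"axis yz",f.x[3:],"med res",np.median(abs(f.fun)))
f2=least_squares(lambda q:res(np.r_[q,0,0]),[0,0,.18],loss="soft_l1",f_scale=.001); print("axis fixed",f2.x,np.median(abs(f2.fun)))
E
python3 eggfit.py
```

```text
4801 [-0.0158 -0.0181  0.1603] [0.0237 0.0184 0.1846]
centre tool [-0.0006  0.0001  0.1802] axis yz [ 0.0087 -0.0488] med res 0.00029421872288661413
axis fixed [-0.0004  0.0001  0.1801] 0.00030626959294328217
```

```bash
python3 -m inch '[{"offset":[-4,0,0],"angular":[0,0,0],"gripper":20},{"offset":[-4,2,0],"angular":[0,0,0],"gripper":20},{"offset":[0,4.5,0],"angular":[0,0,0],"gripper":20},{"offset":[0,4.5,0],"angular":[0,0,0],"gripper":20},{"offset":[0,4.5,0.5],"angular":[0,0,0],"gripper":20}]'
python3 -m inch '[{"offset":[0,4,1],"angular":[0,0,0],"gripper":20},{"offset":[0,2,0.4],"angular":[0,0,0],"gripper":20},{"offset":[0,0,0],"angular":[0,0,0],"gripper":20},{"offset":[0,0,0],"angular":[0,0,0],"gripper":20}]'
python3 look.py; python3 eggfit.py
python3 - <<'E'
from h import *
np.set_printoptions(precision=4,suppress=True)
P=optics.camera_params("wrist"); p,d=optics.read_camera("wrist"); np.save("pics/w_d.npy",d)
X=cloud("wrist",P,d); np.savez("pics/W.npz",X=X); 
q,e=optics.read_camera("side")
cv2.imwrite("pics/v7.png",np.hstack([cv2.resize(p[...,::-1],(400,300)),cv2.resize(q[200:320,320:480,::-1],(400,300))]))
from scipy.optimize import least_squares
c,s=np.cos(-.287),np.sin(-.287); D=X[...,:2]-[.5245,-.385]; lx=D@[c,s]; ly=D@[-s,c]
H=X[(X[...,2]>.16)&(X[...,2]<.28)&(abs(ly)<.03)&(abs(lx)<.1)&(lx>-.07)]; print(len(H))
def geo(p): a=np.array([np.cos(p[2])*np.cos(p[3]),np.sin(p[2])*np.cos(p[3]),np.sin(p[3])]); return a,H-np.array([.5245,p[0],p[1]])
def res(p):
    a,q=geo(p); s=q@a; r=np.linalg.norm(np.cross(q,a),axis=1)-.0225; r[(s<-.045)|(s>.04)]=0; return r
r=least_squares(res,[-.385,.213,-.287,.46],loss="soft_l1",f_scale=.002); a,_=geo(r.x)
print("wrist head fit",r.x,np.median(abs(r.fun)),"mouth",np.array([.5245,r.x[0],r.x[1]])-a*.086)
E
```

```text
clock: 12.1
eef_pos: [0.353, -0.2602, 0.3287]
tcp_rot: [-3.135, -0.464, -0.284]
wrist_force: [1.8, 0.6, -0.9]
finger_gap: 0.0365
finger_force: 10.0
clock: 12.5
eef_pos: [0.3427, -0.318, 0.3153]
tcp_rot: [-3.135, -0.463, -0.286]
wrist_force: [0.1, -0.0, 0.2]
finger_gap: 0.0365
finger_force: 10.0
toolx [ 0.8585 -0.2526  0.4463] a [ 0.858  -0.2527  0.4472] tool [ 1.      0.0002 -0.001 ]
0.06 offset tool cm [-1.8768  1.4502 -0.1619]
0.03 offset tool cm [ 1.1232  1.4508 -0.1648]
0.017 offset tool cm [ 2.4232  1.4511 -0.1661]
0.015 offset tool cm [ 2.6232  1.4511 -0.1663]
[ 0.3427 -0.318   0.3153] [ 0.1253 -0.      0.2231] 0.036534504038275434 9.999957382678986 [-0.9386  0.378   2.1153  0.8142  0.3902  0.1948] 12.5
4776 [-0.0164 -0.018   0.1605] [0.0237 0.0183 0.1822]
centre tool [-0.0006  0.0002  0.1802] axis yz [ 0.0094 -0.0458] med res 0.0002852600190915033
axis fixed [-0.0004  0.0002  0.1801] 0.0002956453363049012
21979
wrist head fit [-0.385   0.2129 -0.3027  0.446 ] 0.0003252952480610402 mouth [ 0.4504 -0.3619  0.1758]
```

View pics/v7.png

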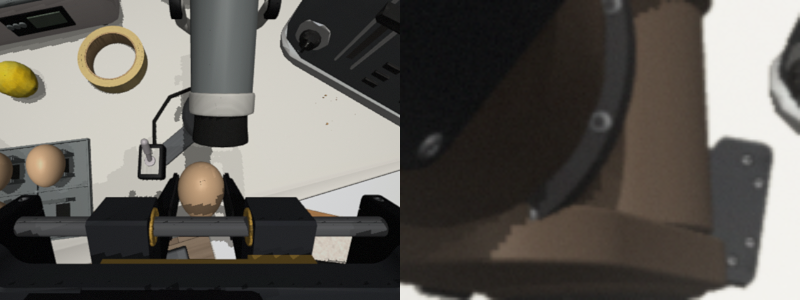

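The wrist view shows the egg (200,190) in front of the cup (222,130), offset sideways as computed. The move fell short sideways, so I'll correct it with a slight tilt trim and re-measure cup against egg with the same camera.

```bash
python3 -m inch '[{"offset":[0,0.7,-0.1],"angular":[0,-0.025,0],"gripper":20},{"offset":[0.3,0.75,0],"angular":[0,0,0],"gripper":20},{"offset":[0.3,0,0],"angular":[0,0,0],"gripper":20},{"offset":[0,0,0],"angular":[0,0,0],"gripper":20},{"offset":[0,0,0],"angular":[0,0,0],"gripper":20}]'
cat > rel.py <<'E'
from h import *
from scipy.optimize import least_squares
np.set_printoptions(precision=4,suppress=True)
exec(open("eggfit.py").read().split("\n",3)[3])
E=f.x; Y=X.reshape(-1,3)
# head cylinder in tool frame, axis ~ +x through (x,y0,z0)
H=Y[(Y[:,0]>.045)&(Y[:,0]<.14)&(abs(Y[:,1])<.04)&(Y[:,2]>.13)&(Y[:,2]<.22)]
def rs(q):
    a=np.array([1,q[2],q[3]]);a/=np.linalg.norm(a); v=H-[.06,q[0],q[1]]; s=v@a; return s,np.linalg.norm(np.cross(v,a),axis=1)
def g(q): 
    s,r=rs(q); r=r-.0225; r[(s<.015)|(s>.075)]=0; return r
h=least_squares(g,[0,.18,0,0],loss="soft_l1",f_scale=.001); s,r=rs(h.x)
print("head axis at x=.06: y,z,slopes",h.x,np.median(abs(h.fun)),len(H))
V=Y-[.06,h.x[0],h.x[1]]; a=np.array([1,h.x[2],h.x[3]]);a/=np.linalg.norm(a); S=V@a; rr=np.linalg.norm(np.cross(V,a),axis=1)
print([(round(float(k),3),int(w.sum()),round(float(np.median(rr[w])),4)) for k in np.arange(-.06,.06,.004) if (w:=(S>k)&(S<=k+.004)&(rr<.026)&(rr>.0)).sum()>20])
cup=(rr>.0175)&(rr<.022)&(S>-.06)&(S<.02)&(hsv[...,2].ravel()<70)&(abs(V[:,1])<.012); print("cup front S",np.percentile(S[cup],[0,.5,2,5]) if cup.sum() else 0, cup.sum())
e=E[:3]-[.06,h.x[0],h.x[1]]; print("egg vs head axis: s",e@a,"off",e-(e@a)*a)
o=bot.get_obs();Rm=Ro.from_euler("xyz",o["tcp_rot"]).as_matrix();print("head dir world",Rm@a,"yaw",np.arctan2(*(Rm@a)[1::-1]),"pitch",np.arcsin((Rm@a)[2]))
E
python3 look.py; python3 rel.py
```

```text
clock: 13.15
eef_pos: [0.3435, -0.3333, 0.3188]
tcp_rot: [-3.137, -0.439, -0.285]
wrist_force: [0.5, 0.5, 0.5]
finger_gap: 0.0366
finger_force: 10.0
toolx [ 0.8686 -0.2544  0.4251] a [ 0.858  -0.2527  0.4472] tool [ 0.9997  0.0012 -0.0245]
0.06 offset tool cm [-2.0705 -0.0228 -0.0138]
0.03 offset tool cm [ 0.9286 -0.0192 -0.0873]
0.017 offset tool cm [ 2.2282 -0.0176 -0.1191]
0.015 offset tool cm [ 2.4282 -0.0174 -0.124 ]
[ 0.3435 -0.3333  0.3188] [0.4708 0.4855 0.5292] 0.036564545960598285 9.999956488609314 [-0.9547  0.3849  2.0817  0.7159  0.4201  0.2769] 13.15
4844 [-0.0164 -0.0181  0.1605] [0.0237 0.0184 0.1854]
centre tool [-0.0006  0.0001  0.1803] axis yz [ 0.0092 -0.0517] med res 0.00028876985209376813
axis fixed [-0.0004  0.0001  0.1802] 0.0003004724251205578
head axis at x=.06: y,z,slopes [-0.0012  0.1765  0.003  -0.0117] 0.0003450914189296189 25662
[(-0.06, 650, 0.016), (-0.056, 725, 0.0158), (-0.052, 1355, 0.0175), (-0.048, 730, 0.0131), (-0.044, 705, 0.0104), (-0.04, 538, 0.006), (-0.02, 640, 0.0216), (-0.016, 876, 0.0212), (-0.012, 861, 0.0207), (-0.008, 851, 0.0204), (-0.004, 844, 0.0202), (0.0, 841, 0.0238), (0.004, 1085, 0.024), (0.008, 1119, 0.024), (0.012, 1156, 0.0231), (0.016, 1107, 0.0224), (0.02, 1082, 0.0224), (0.024, 1195, 0.0224), (0.028, 1184, 0.0224), (0.032, 1219, 0.0224), (0.036, 1262, 0.0224), (0.04, 1294, 0.0224), (0.044, 1340, 0.0224), (0.048, 1357, 0.0224), (0.052, 1412, 0.0224), (0.056, 1461, 0.0224)]
cup front S [-0.0195 -0.0189 -0.0185 -0.0175] 2513
egg vs head axis: s -0.060664912877866954 off [0.     0.0014 0.003 ]
head dir world [ 0.863  -0.256   0.4355] yaw -0.2883579545505982 pitch 0.4506392695015714
```

```bash
python3 -m inch '[{"offset":[0,-0.07,-0.22],"angular":[0,0,0],"gripper":20},{"offset":[0.6,0,0],"angular":[0,0,0],"gripper":20},{"offset":[0.6,0,-0.02],"angular":[0,0,0],"gripper":20},{"offset":[0.3,0,0],"angular":[0,0,0],"gripper":20},{"offset":[0,0,0],"angular":[0,0,0],"gripper":20}]'
python3 look.py; python3 rel.py | grep -v '\[('
python3 -m inch '[{"offset":[0.2,0,0],"angular":[0,0,0],"gripper":20},{"offset":[0.2,0,0],"angular":[0,0,0],"gripper":20},{"offset":[0.1,0,0],"angular":[0,0,0],"gripper":20},{"offset":[0,0,0],"angular":[0,0,0],"gripper":20}]'
```

```text
clock: 13.7
eef_pos: [0.3561, -0.3366, 0.3275]
tcp_rot: [-3.137, -0.439, -0.285]
wrist_force: [0.4, -0.6, -0.2]
finger_gap: 0.0359
finger_force: 10.0
toolx [ 0.8686 -0.2542  0.4254] a [ 0.858  -0.2527  0.4472] tool [ 0.9997  0.0014 -0.0242]
0.06 offset tool cm [-3.6239  0.0008  0.2252]
0.03 offset tool cm [-0.6248  0.005   0.1526]
0.017 offset tool cm [0.6749 0.0068 0.1212]
0.015 offset tool cm [0.8748 0.0071 0.1164]
[ 0.3561 -0.3366  0.3275] [ 0.4337 -0.6422 -0.2011] 0.03594375018571429 10.00010222196579 [-0.9363  0.3827  2.0479  0.6606  0.4399  0.3532] 13.7
4229 [-0.0164 -0.0181  0.1599] [0.02   0.0183 0.1847]
centre tool [-0.0005  0.0001  0.1802] axis yz [ 0.0074 -0.0287] med res 0.00029990910926933246
axis fixed [-0.0003  0.0001  0.1802] 0.0003024617184868998
head axis at x=.06: y,z,slopes [-0.0008  0.1787  0.0028 -0.012 ] 0.00033618272787191636 25625
cup front S [-0.0348 -0.0345 -0.0341 -0.0331] 2181
egg vs head axis: s -0.06051128669058972 off [0.     0.0011 0.0008]
head dir world [ 0.8629 -0.2557  0.436 ] yaw -0.2880676123931012 pitch 0.45113776847021503
clock: 14.15
eef_pos: [0.3601, -0.3378, 0.3295]
tcp_rot: [-3.137, -0.439, -0.285]
wrist_force: [-0.7, 0.2, -1.3]
finger_gap: 0.0364
finger_force: 10.0
```

```bash
python3 -m inch '[{"offset":[0.15,-0.05,0],"angular":[0,0,0],"gripper":20},{"offset":[0.1,0,0],"angular":[0,0,0],"gripper":20},{"offset":[0,0,0],"angular":[0,0,0],"gripper":20}]'
python3 -m inch '[{"offset":[0.1,0,0],"angular":[0,0,0],"gripper":20},{"offset":[0,0,0],"angular":[0,0,0],"gripper":20},{"offset":[0,0,0],"angular":[0,0,0],"gripper":20}]'
python3 look.py; python3 rel.py | grep -v '\[('
python3 - <<'E'
from h import *
p,d=optics.read_camera("wrist"); cv2.imwrite("pics/v8.png",cv2.resize(p[150:370,200:480,::-1],(763,600),interpolation=cv2.INTER_CUBIC))
E
```

```text
clock: 14.45
eef_pos: [0.3624, -0.3379, 0.3306]
tcp_rot: [-3.137, -0.439, -0.285]
wrist_force: [-0.3, 0.3, 0.6]
finger_gap: 0.0366
finger_force: 10.0
clock: 14.75
eef_pos: [0.3631, -0.3381, 0.3308]
tcp_rot: [-3.137, -0.439, -0.285]
wrist_force: [-2.1, 0.3, 0.7]
finger_gap: 0.0363
finger_force: 10.0
toolx [ 0.8687 -0.2549  0.4247] a [ 0.858  -0.2527  0.4472] tool [ 0.9997  0.0008 -0.025 ]
0.06 offset tool cm [-4.3957  0.0598  0.2237]
0.03 offset tool cm [-1.3967  0.0621  0.1487]
0.017 offset tool cm [-0.0971  0.0632  0.1162]
0.015 offset tool cm [0.1028 0.0633 0.1112]
[ 0.3631 -0.3381  0.3308] [-2.1038  0.2974  0.7262] 0.03632710734674639 10.0001160800457 [-0.926   0.3844  2.0307  0.6359  0.4488  0.3895] 14.75
3347 [-0.016  -0.0181  0.1577] [0.0176 0.0183 0.1859]
centre tool [-0.0004  0.0001  0.1802] axis yz [ 0.0031 -0.0076] med res 0.00028858660867718793
axis fixed [-0.0003  0.0001  0.1802] 0.00028743570410121093
head axis at x=.06: y,z,slopes [-0.0003  0.1787  0.0028 -0.0179] 0.0003696177544461835 25754
cup front S [-0.0424 -0.042  -0.0415 -0.0402] 1841
egg vs head axis: s -0.06039127522399673 off [0.     0.0006 0.0004]
head dir world [ 0.8605 -0.2553  0.4409] yaw -0.2884804840425541 pitch 0.45661949304736676
```

View pics/v8.png

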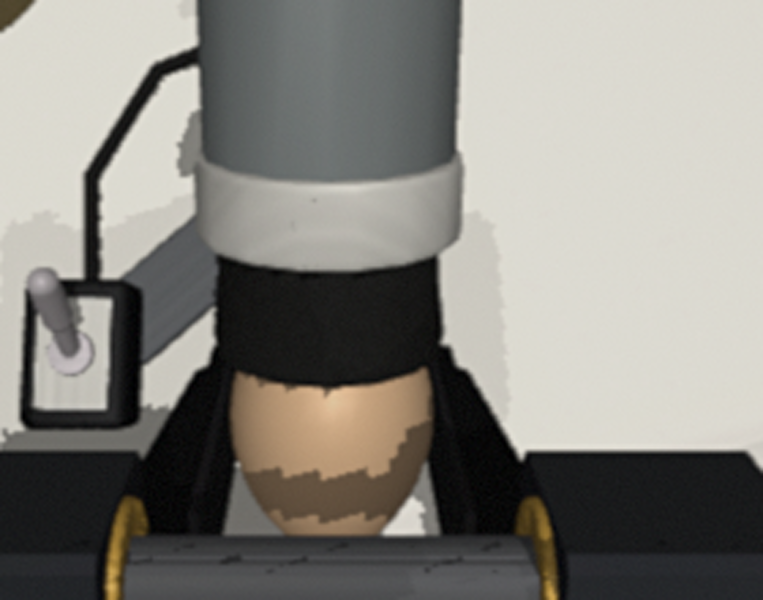

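The egg's blunt end sits in the cup mouth (crop ~(330,380)), centred between the fingers, and the toggle is still on at (45,280). I'll advance one more millimetre and watch the force.

```bash
python3 -m inch '[{"offset":[0.05,0,0.03],"angular":[0,0,0],"gripper":20},{"offset":[0,0,0],"angular":[0,0,0],"gripper":20}]'
python3 -m inch '[{"offset":[0.05,0,0],"angular":[0,0,0],"gripper":20},{"offset":[0,0,0],"angular":[0,0,0],"gripper":20},{"offset":[0,0,0],"angular":[0,0,0],"gripper":20}]'
```

```text
clock: 15.05
eef_pos: [0.3635, -0.3382, 0.3307]
tcp_rot: [-3.137, -0.438, -0.285]
wrist_force: [-4.9, 0.3, 0.4]
finger_gap: 0.0361
finger_force: 10.0
clock: 15.35
eef_pos: [0.3637, -0.3383, 0.3308]
tcp_rot: [-3.136, -0.438, -0.285]
wrist_force: [-7.2, 1.5, -0.3]
finger_gap: 0.0365
finger_force: 10.0
```

The force has no downward part, so the egg is touching the lower rim first. I'll back off, raise it about 1.5 mm, and re-approach.

```bash
python3 -m inch '[{"offset":[-0.25,0,0],"angular":[0,0,0],"gripper":20},{"offset":[0,0,-0.15],"angular":[0,0.015,0],"gripper":20},{"offset":[0,0,0],"angular":[0,0,0],"gripper":20}]'
python3 eggfit.py; python3 rel.py | grep -v '\[('; python3 look.py
python3 -m inch '[{"offset":[0.1,0,0],"angular":[0,0,0],"gripper":20},{"offset":[0,0,0],"angular":[0,0,0],"gripper":20}]'
```

```text
clock: 15.65
eef_pos: [0.3613, -0.3376, 0.3314]
tcp_rot: [-3.137, -0.454, -0.286]
wrist_force: [-0.5, -0.1, -0.7]
finger_gap: 0.0365
finger_force: 10.0
3284 [-0.0162 -0.0181  0.1591] [0.0164 0.0182 0.1855]
centre tool [-0.0006  0.0001  0.1802] axis yz [ 0.0102 -0.0329] med res 0.00028225966439624585
axis fixed [-0.0003  0.0001  0.1802] 0.00028308775136741345
3311 [-0.0159 -0.0181  0.1587] [0.0168 0.0183 0.185 ]
centre tool [-0.0004  0.0001  0.1802] axis yz [ 0.0096 -0.009 ] med res 0.0002946317538152428
axis fixed [-0.0003  0.0001  0.1802] 0.0002946830955317033
head axis at x=.06: y,z,slopes [-0.0004  0.181   0.0043 -0.0076] 0.0003989832181308106 25209
cup front S [-0.0436 -0.0428 -0.0415 -0.0403] 1536
egg vs head axis: s -0.06036076599349269 off [-0.      0.0008 -0.0013]
head dir world [ 0.858  -0.2562  0.4451] yaw -0.29018708995103926 pitch 0.4613056550960233
toolx [ 0.8625 -0.253   0.4383] a [ 0.858  -0.2527  0.4472] tool [ 1.      0.0009 -0.0099]
0.06 offset tool cm [-4.5373  0.0552  0.2794]
0.03 offset tool cm [-1.5375  0.0578  0.2496]
0.017 offset tool cm [-0.2376  0.0589  0.2367]
0.015 offset tool cm [-0.0376  0.0591  0.2347]
[ 0.3614 -0.3376  0.3314] [-0.6432  0.4941 -0.3056] 0.035641950272576585 10.000019967556 [-0.9298  0.3814  2.0363  0.6731  0.4425  0.3518] 15.75
clock: 15.95
eef_pos: [0.362, -0.3378, 0.3316]
tcp_rot: [-3.137, -0.453, -0.285]
wrist_force: [-6.9, 0.7, 0.3]
finger_gap: 0.0358
finger_force: 10.0
```

```bash
python3 -m inch '[{"offset":[-0.2,0,0],"angular":[0,0,0],"gripper":20},{"offset":[0,0,-0.1],"angular":[0,0,0],"gripper":20},{"offset":[0,0,0],"angular":[0,0,0],"gripper":20}]'
python3 -m inch '[{"offset":[0.1,0,0],"angular":[0,0,0],"gripper":20},{"offset":[0,0,0],"angular":[0,0,0],"gripper":20}]'
python3 -m inch '[{"offset":[0.1,0,0],"angular":[0,0,0],"gripper":20},{"offset":[0,0,0],"angular":[0,0,0],"gripper":20},{"offset":[0,0,0],"angular":[0,0,0],"gripper":20}]'
python3 look.py; python3 rel.py | grep -v '\[('
```

```text
clock: 16.25
eef_pos: [0.3602, -0.3374, 0.332]
tcp_rot: [-3.137, -0.454, -0.285]
wrist_force: [-0.3, -0.6, -0.9]
finger_gap: 0.0359
finger_force: 10.0
clock: 16.45
eef_pos: [0.3611, -0.3376, 0.3324]
tcp_rot: [-3.137, -0.454, -0.285]
wrist_force: [-0.5, -0.2, 0.0]
finger_gap: 0.0362
finger_force: 10.0
clock: 16.75
eef_pos: [0.3618, -0.3377, 0.3327]
tcp_rot: [-3.137, -0.454, -0.285]
wrist_force: [-0.5, 0.7, -0.7]
finger_gap: 0.0365
finger_force: 10.0
toolx [ 0.8624 -0.2529  0.4385] a [ 0.858  -0.2527  0.4472] tool [ 1.      0.001  -0.0097]
0.06 offset tool cm [-4.6402  0.0607  0.3796]
0.03 offset tool cm [-1.6403  0.0636  0.3504]
0.017 offset tool cm [-0.3404  0.0649  0.3378]
0.015 offset tool cm [-0.1404  0.0651  0.3359]
[ 0.3618 -0.3377  0.3327] [-0.51    0.7422 -0.6529] 0.03648009158147282 9.999945759773254 [-0.9291  0.3796  2.0341  0.6682  0.4454  0.3577] 16.75
3206 [-0.0165 -0.0181  0.16  ] [0.0157 0.0183 0.1863]
centre tool [-0.0004  0.0001  0.1802] axis yz [ 0.0134 -0.0186] med res 0.00028700601682180125
axis fixed [-0.0002  0.0002  0.1802] 0.00028927808276827554
head axis at x=.06: y,z,slopes [-0.0003  0.1819  0.0035 -0.0037] 0.00040049607722384903 25017
cup front S [-0.0449 -0.0444 -0.0436 -0.0423] 1699
egg vs head axis: s -0.06039855163639317 off [-0.      0.0006 -0.0019]
head dir world [ 0.8599 -0.2559  0.4417] yaw -0.28930287269089766 pitch 0.45749522183690156
```

Raising it removed the contact at the same depth, so the true cup axis is higher than the estimate. I'll continue in.

```bash
python3 -m inch '[{"offset":[0.05,0,0],"angular":[0,0,0],"gripper":20},{"offset":[0,0,0],"angular":[0,0,0],"gripper":20}]'
python3 -m inch '[{"offset":[0.05,0,0],"angular":[0,0,0],"gripper":20},{"offset":[0,0,0],"angular":[0,0,0],"gripper":20},{"offset":[0,0,0],"angular":[0,0,0],"gripper":20}]'
```

```text
clock: 17.0
eef_pos: [0.3622, -0.3378, 0.3328]
tcp_rot: [-3.137, -0.454, -0.285]
wrist_force: [-0.9, 1.2, -0.3]
finger_gap: 0.0361
finger_force: 10.0
clock: 17.3
eef_pos: [0.3625, -0.3379, 0.333]
tcp_rot: [-3.137, -0.453, -0.285]
wrist_force: [-4.4, 1.5, 0.1]
finger_gap: 0.0363
finger_force: 10.0
```

```bash
python3 -m inch '[{"offset":[-0.1,0,0],"angular":[0,0,0],"gripper":20},{"offset":[0,0,-0.1],"angular":[0,0,0],"gripper":20},{"offset":[0.1,0,0],"angular":[0,0,0],"gripper":20},{"offset":[0,0,0],"angular":[0,0,0],"gripper":20},{"offset":[0,0,0],"angular":[0,0,0],"gripper":20}]'
python3 -m inch '[{"offset":[0.05,0,0],"angular":[0,0,0],"gripper":20},{"offset":[0,0,0],"angular":[0,0,0],"gripper":20},{"offset":[0,0,0],"angular":[0,0,0],"gripper":20}]'
```

```text
clock: 17.8
eef_pos: [0.3623, -0.3378, 0.3339]
tcp_rot: [-3.137, -0.454, -0.285]
wrist_force: [-2.0, 1.4, -3.4]
finger_gap: 0.0364
finger_force: 10.0
clock: 18.1
eef_pos: [0.3626, -0.3379, 0.334]
tcp_rot: [-3.136, -0.453, -0.285]
wrist_force: [-2.1, 2.9, -3.8]
finger_gap: 0.0365
finger_force: 10.0
```

Now it touches the upper rim, with a little on the -y side, so the centre lies in between: half a millimetre down and half a millimetre sideways.

```bash
python3 -m inch '[{"offset":[-0.15,0,0],"angular":[0,0,0],"gripper":20},{"offset":[0,-0.05,0.05],"angular":[0,0,0],"gripper":20},{"offset":[0.1,0,0],"angular":[0,0,0],"gripper":20},{"offset":[0,0,0],"angular":[0,0,0],"gripper":20},{"offset":[0,0,0],"angular":[0,0,0],"gripper":20}]'
python3 -m inch '[{"offset":[0.05,0,0],"angular":[0,0,0],"gripper":20},{"offset":[0,0,0],"angular":[0,0,0],"gripper":20},{"offset":[0,0,0],"angular":[0,0,0],"gripper":20}]'
python3 look.py; python3 rel.py | grep -v '\[('
python3 - <<'E'
from h import *
ims=[]
for c in ["wrist","top"]:
    p,d=optics.read_camera(c)
    ims.append(cv2.resize(p[150:370,200:480,::-1] if c=="wrist" else p[150:350,200:440,::-1],(400,320)))
cv2.imwrite("pics/v9.png",np.hstack(ims)); print(bot.get_obs()["wrist_force"])
E
```

```text
clock: 18.6
eef_pos: [0.3627, -0.3376, 0.3337]
tcp_rot: [-3.137, -0.454, -0.285]
wrist_force: [0.0, 1.2, -1.0]
finger_gap: 0.0363
finger_force: 10.0
clock: 18.9
eef_pos: [0.363, -0.3376, 0.3338]
tcp_rot: [-3.137, -0.454, -0.285]
wrist_force: [-1.5, 1.1, -1.1]
finger_gap: 0.0361
finger_force: 10.0
toolx [ 0.8624 -0.253   0.4384] a [ 0.858  -0.2527  0.4472] tool [ 1.      0.0009 -0.0097]
0.06 offset tool cm [-4.7846  0.1032  0.4338]
0.03 offset tool cm [-1.7847  0.106   0.4046]
0.017 offset tool cm [-0.4848  0.1072  0.3919]
0.015 offset tool cm [-0.2848  0.1074  0.39  ]
[ 0.363  -0.3376  0.3338] [-1.4935  1.1284 -1.1266] 0.03605066846771951 9.99997392296791 [-0.927   0.3786  2.0314  0.6624  0.4473  0.3659] 18.9
3000 [-0.0161 -0.0181  0.16  ] [0.0143 0.0181 0.1814]
centre tool [-0.0004  0.0001  0.1802] axis yz [ 0.0139 -0.0216] med res 0.0002780985400782937
axis fixed [-0.0001  0.0001  0.1802] 0.00028053280903049765
head axis at x=.06: y,z,slopes [ 0.0001  0.1825  0.0041 -0.0053] 0.00041127573791759076 24891
cup front S [-0.0463 -0.0459 -0.045  -0.0434] 1599
egg vs head axis: s -0.06034565356161792 off [-0.      0.0002 -0.0026]
head dir world [ 0.859  -0.2563  0.4432] yaw -0.28993515280435056 pitch 0.45915697540667416
[-1.31576475  1.11903432 -1.31241898]
```

View pics/v9.png

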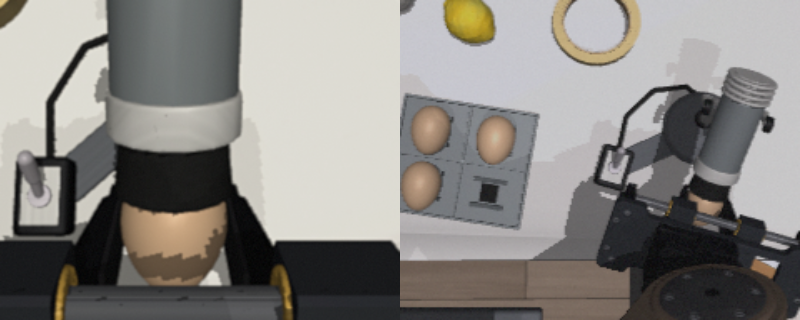

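The force is now about 2 N, roughly along the head axis, and the tip is about 9 mm inside, the depth at which the rim should touch all round. The wrist crop shows the egg seated in the cup at (175,210). The top crop shows the three hen's eggs still in their cradles and the toggle on at (618,160). I'm handing in.

```bash
python3 -c "
from cell import bot
print(bot.close_job())"
```

```text
the job is handed in; nothing more can be done
None
```

The lamp switch is on, and I handed the job in at about 19 s with the bantam egg still held in the lamp's cup, its blunt tip about 9 mm inside, in line with the head and pressing with about 2 N; the three hen's eggs were not touched. Centring was judged mainly from contact forces and depth: the wrist camera's fit put the egg about 2.6 mm above the head's axis, which did not match how deep it went in.

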